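# Close the bench screw press by one turn of its hand wheel

## Task

The next stack of circuit boards is one screw pitch thinner, so close the bench screw press by exactly one turn: with the fingertips or the outside of the fingers, push the red upright handle of the hand wheel once all the way round, clockwise seen from above, and stop with the handle back where it started. Only push the handle, never grip it or force it, and do not lift or shift the hard drive, spray can and marker pens that lie around the press. Finish with the hand clear of everything.

Things in the scene. Friction and masses are not known exactly. Their poses are not given: they have to be found in the camera images.
- press: Blue bench screw press bolted to the table: base plate 200 x 260 x 22 mm, two steel columns, a crosshead (60 mm in x, 250 mm in y) with its top 172 mm above the table and column nuts up to 184 mm. Origin: centre of the underside of the base, on the table, straight below the wheel's axis; its y axis runs along the crosshead, z up. It stands at a different place and yaw each time and does not move.
- hub (a point): Centre of the hand wheel's hub, on its vertical axis, on top of the hub nut, 218 mm above the table. The wheel is horizontal: grey rim, mean diameter 184 mm, 14 mm thick, its top 205 mm above the table; three flat spokes 120 degrees apart with tops 201 mm above the table, the one under the handle is yellow; the hub is 40 mm across.
- handle: Red upright handle on a pin on the yellow spoke, 72 mm from the wheel's axis: 25 mm in diameter (20 mm at its foot), 52 mm tall, top 253 mm above the table. Origin: centre of its foot, 201 mm above the table. Like any crank handle it can revolve on its own pin, a little stiffly, so its axes tell nothing: use its position.
- wheel (a joint): Angle of the hand wheel in rad, growing clockwise seen from above (which lowers the press plate, 8 mm a turn). It starts somewhere between 0 and 2.5 and is free to turn on past one turn, with stops only far off at -2 and 16. At 0 the handle lies on the press's -x side of the axis. Steady friction: about 3 N of push at the handle keeps it turning slowly, and it stays where it is left.
- drive_mid (a point): Centre of a loose hard disk drive lying flat, silver with a dark top, 147 x 102 x 27 mm, 0.6 kg. Bystander.
- can_mid (a point): Centre of a loose blue spray can standing upright, 52 mm in diameter, 140 mm tall, 0.25 kg. Bystander.
- pen_orange_mid (a point): Centre of a loose orange marker pen lying flat, 113 x 24 x 16 mm, 30 g. Bystander.
- pen_pink_mid (a point): Centre of a loose pink marker pen lying flat, 113 x 24 x 16 mm, 30 g. Bystander.

How it is judged:
By the outcome, as a careful person would: the job done as asked, in the order asked, and still so for the second after the job is handed in, with the robot touching nothing.
It also fails if it takes over 64 s, if anything falls off the work surface, if the arm or the gripper's body presses on something with over 40 N, if the wrist force passes 120 N, or if a joint passes its speed limit or range.

## Robot

A 7-joint arm with a two-finger parallel gripper is mounted at the origin on the work surface. World frame = base frame: x ahead of the robot, y to its left, z up, the work surface at z = 0. Lengths are in m, angles in degrees, forces in N, time in s.
With the tool pointing down it reaches from about 0.35 to 0.9 m from the base axis. Payload 8.1 kg.
Tool frame: the origin (TCP) lies at the very end of the fingers, on their centre line; the grasp point (between the pads) lies 19 mm behind it; z points along the fingers, y is the line along which they close (so a half turn about z gives the same grasp; the last joint's range is limited). The gripper opens to 85 mm and grips with 20 to 120 N. Pads are 22 mm wide; open, the fingers measure 114 mm over their backs; the gripper's body (76 mm by 85 mm) begins 54 mm behind the grasp point. The pads swing forward as they close: fully open they stand 13 mm farther back than shut.
Start: joints at [58.35, 24.895, 1.432, 90.138, -0.665, 64.973, -4.303], TCP at [0.272, -0.563, 0.231] pointing down, gripper open.
Joint ranges: [-149.89, 149.89], [-25.12, 119.58], [-72.63, 75.52], [4.76, 147.25], [-75.54, 255.54], [6.69, 114.76], [-157.13, 157.13]. Speed limits (degrees/s): [127.2, 127.2, 172.46, 172.46, 180, 180, 180].

## Interface

Orientations are given as a 3x3 rotation matrix whose columns are the frame's x, y, z axes.
In Python, from bench import env gives the robot as it stands. The module is installed in compiled form; this text tells all that it offers.
- The arm moves only by the tool apply_moves, never from a script. Its argument "deltas" is one flat list of numbers, 7 for each row, row after row: the turn, a rotation vector about the world's x, y, z in rad, then the shift along the world's x, y, z in mm, then the opening, from 0 (shut) to 1 (fully open). A call has 1 to 8 rows; each row is the pose to reach, as a shift and turn from the pose commanded when the call began; what a row does not reach only later rows make up. A row lasts 1/8 s, in which the tool goes at most 62.5 mm and 10.7 degrees, less where a joint would pass 70% of its speed; a pose out of reach is approached as far as the arm can. A call with a gripper value outside its range is refused whole. The fingers move at their own pace and stop on an object; "squeeze" is the grip in N (left out, the last holds). Time passes only in rows, so rows that repeat a pose let the fingers close. It gives the time, the measured TCP pose, the force, the opening and the grip force at its end, in the units of the state.
- env.get_state(): the state, without advancing time (a new reading comes with each control period).
- env.camera(name): name is "side" or "top" or "wrist"; returns a dict with "frame" (480x640x3 uint8, blue, green, red), "fx", "fy", "cx", "cy" (pixels), "T" (4x4, takes a point from camera to world coordinates). Camera axes: x right, y down, z forward; pixel columns grow to the right and rows downward; lengths in m; the calibration is good to about 2 mm. The wrist camera is an equidistant fisheye: a pixel r from the principal point sees the ray r / f radians off the axis. A picture is of the moment at which its call begins. There is no depth.
- env.hand_in(): hands the job in; it is judged then, once.
Trained networks look in the newest picture that a camera, given by its name, has taken for a name from the list of things; names that differ only in an ending like _2 or _b are one class to them, and where a whole thing is asked for, a point or a joint stands for the part that bears it (a point fixed in the world has none). Each returns a list of dicts, best first, with "score" (0 to 1); they miss things now and then, are a little off and sometimes report something else, mostly with a low value. They report only what shows in the picture. A call takes as long as a camera call.
- env.outline_of(camera, query): "mask" (480x640 bool, what is visible of it) and "uv" ([column, row] in pixels, amid what is visible of it).
- env.landmark_of(camera, query): "uv" ([column, row] in pixels: a listed point, or the origin of a listed thing).
The state is a dict: "time": time; "q": joint angles; "qvel": joint speeds; "joint_torque": joint torques, N m; "position": TCP position; "tcp_rot": TCP orientation; "contact_force": force on the tool from outside, world axes, zero at the start; "torque": the same for the moment, N m; "grip_width": finger opening in m; "grip_force": force on a finger pad.
Only numpy, scipy, OpenCV 4.12 (cv2) and the standard library are available. Lean on these libraries where they do the work, as an engineer would, in place of code of your own. Each camera call takes 0.05 s, during which the arm holds its last target. There are 200 camera calls.

## Working session

There is one attempt and no reset: what is moved stays moved. The work goes in short steps, Python scripts to look and compute and a tool call to move; the robot and the scene stay as the last step left them, time stands still between calls to the robot, and variables do not carry over. Pictures are saved under pics/ and viewed, at most 10 in all, crops included, and the job is handed in when it is done.

Besides the shell and the picture viewer there is one more tool, called after ">>>" as name(argument=value, ...) on one line, values as JSON. apply_moves: Moves the arm, as the interface text tells. Its arguments: {"type":"object","properties":{"deltas":{"type":"array","items":{"type":"number"}},"squeeze":{"type":"number"}},"required":["deltas"]}

```bash
mkdir -p pics; cat > h.py <<'E'
import numpy as np, cv2
from bench import env
def ray(c,uv):
    T=np.array(c["T"]); d=np.array([(uv[0]-c["cx"])/c["fx"],(uv[1]-c["cy"])/c["fy"],1.])
    return T[:3,3],T[:3,:3]@d
def atz(c,uv,z):
    o,d=ray(c,uv); return o+d*(z-o[2])/d[2]
def proj(c,p):
    T=np.array(c["T"]); q=T[:3,:3].T@(np.array(p)-T[:3,3]); return [c["fx"]*q[0]/q[2]+c["cx"],c["fy"]*q[1]/q[2]+c["cy"]]
E
python3 - <<'E'
from h import *
Z=dict(press=0,hub=.218,handle=.201,drive_mid=.0135,can_mid=.07,pen_orange_mid=.008,pen_pink_mid=.008)
for n in("top","side"):
    c=env.camera(n); cv2.imwrite(f"pics/{n}1.png",c["frame"]); print(n,np.round(c["T"][:3,3],3))
    for k,z in Z.items():
        for r in env.landmark_of(n,k)[:2]: print(k,round(r["score"],2),np.round(r["uv"]),np.round(atz(c,r["uv"],z),3))
    for r in env.outline_of(n,"handle")[:1]: print("handle outl",r["score"],r["uv"],atz(c,r["uv"],.227))
s=env.get_state();print(s["time"],s["position"],s["tcp_rot"],s["grip_width"])
E
```

```text
top [0.412 0.113 1.33 ]
press 0.89 [320. 236.] [0.566 0.087 0.   ]
hub 0.97 [324. 231.] [0.554 0.081 0.218]
handle 0.63 [312. 262.] [0.487 0.108 0.201]
drive_mid 0.84 [220. 227.] [0.588 0.347 0.014]
can_mid 0.84 [402. 211.] [ 0.625 -0.116  0.07 ]
pen_orange_mid 0.74 [348. 313.] [0.369 0.014 0.008]
pen_orange_mid 0.73 [217. 228.] [0.584 0.355 0.008]
pen_pink_mid 0.94 [296. 311.] [0.372 0.147 0.008]
handle outl 0.51 [313.9, 260.3] [0.4880815  0.10382991 0.227     ]
side [ 0.347 -0.569  0.623]
press 0.96 [330. 298.] [0.561 0.086 0.   ]
hub 0.92 [332. 210.] [0.552 0.08  0.218]
handle 0.84 [294. 214.] [0.49  0.11  0.201]
drive_mid 0.75 [314. 226.] [0.591 0.343 0.013]
drive_mid 0.61 [334. 210.] [0.664 0.411 0.013]
can_mid 0.68 [404. 338.] [ 0.631 -0.112  0.07 ]
pen_orange_mid 0.69 [249. 335.] [0.382 0.014 0.008]
handle outl 0.83 [295.3, 201.0] [0.49265344 0.1121973  0.227     ]
0.9 [ 0.27176077 -0.56285408  0.23134717] [[ 9.00547268e-01  4.34758112e-01  3.89187758e-05]
 [ 4.34758114e-01 -9.00547266e-01 -6.31540409e-05]
 [ 7.59146558e-06  7.37934526e-05 -9.99999997e-01]] 0.08542522702111181
```

View pics/top1.png

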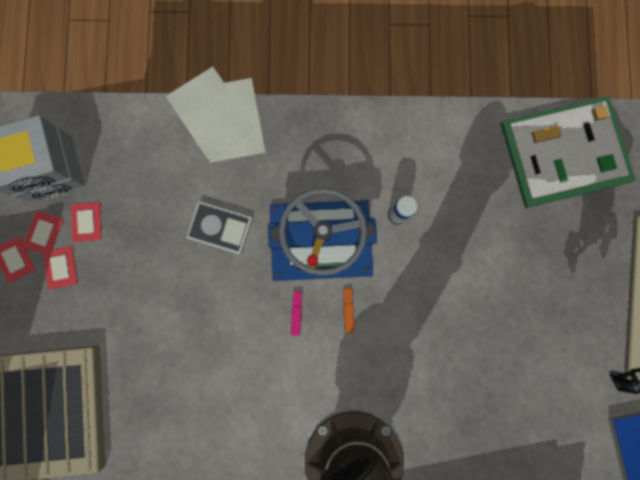

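View pics/side1.png

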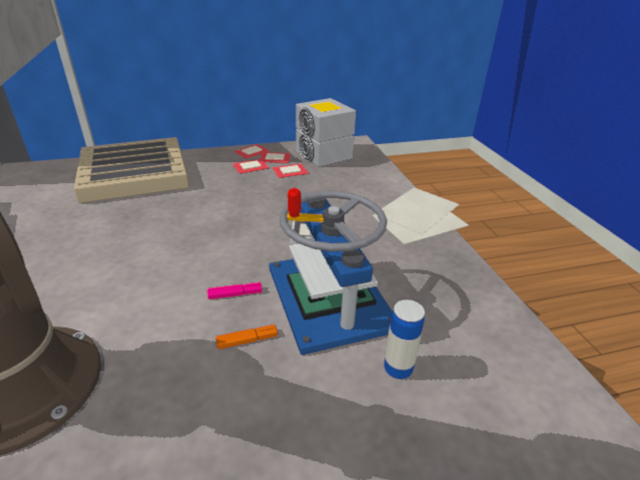

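The top view shows the red handle at about (313,261), lower-left of the hub at (323,231). In the side view the handle is at (294,202). The networks agree with both. Next I'll record reference pixels for the handle and refine the geometry.

```bash
cat >> h.py <<'E'
def red(n):
    c=env.camera(n); f=c["frame"].astype(int); m=((f[...,2]>120)&(f[...,1]<60)&(f[...,0]<60)).astype(np.uint8)
    k,l,s,ce=cv2.connectedComponentsWithStats(m)
    o=[i for i in range(1,k) if s[i,4]>8 and 270<ce[i][0]<385 and 160<ce[i][1]<275]
    return c,[(s[i].tolist(),np.round(ce[i],2).tolist()) for i in o]
def tri(a,b):
    A=[];y=[]
    for o,d in(a,b):
        d=d/np.linalg.norm(d);P=np.eye(3)-np.outer(d,d);A.append(P);y.append(P@o)
    return np.linalg.lstsq(np.vstack(A),np.hstack(y),rcond=None)[0]
E
python3 - <<'E'
from h import *
R={}
for n in("top","side"):
    c,o=red(n);R[n]=(c,o);print(n,o)
    h=env.landmark_of(n,"hub")[0]["uv"];print("hub",h,atz(c,h,.218))
    R[n+'h']=h
    for z in(.227,.24):print(z,atz(c,o[0][1],z))
print("tri handle",tri(ray(R["top"][0],R["top"][1][0][1]),ray(R["side"][0],R["side"][1][0][1])),"hub",tri(ray(R["top"][0],R["toph"]),ray(R["side"][0],R["sideh"])))
for n in("top","side"):
  c=R[n][0]
  for a in (150,155,160,165):
    r=np.radians(a);print(n,a,proj(c,[.553+.072*np.cos(r),.081+.072*np.sin(r),.253]),proj(c,[.553+.072*np.cos(r),.081+.072*np.sin(r),.201]))
  f=c["frame"][140:340,220:420];cv2.imwrite(f"pics/{n}_crop.png",cv2.resize(f,(600,600),interpolation=2))
E
```

```text
top [([308, 256, 9, 10, 76], [312.22, 260.32])]
hub [324.7, 232.3] [0.55051323 0.08050212 0.218     ]
0.227 [0.488008   0.10746792 0.227     ]
0.24 [0.4871134 0.1075383 0.24     ]
side [([288, 188, 13, 29, 327], [293.82, 201.87])]
hub [332.3, 208.7] [0.55548316 0.08585546 0.218     ]
0.227 [0.48936294 0.10965959 0.227     ]
0.24 [0.48469746 0.0873753  0.24      ]
tri handle [0.48839515 0.10739455 0.22833503] hub [0.55182748 0.08019165 0.22152768]
top 150 [np.float64(307.7975943031671), np.float64(258.19363230440734)] [np.float64(307.85956125801687), np.float64(259.9015356379797)]
top 155 [np.float64(310.4197598064426), np.float64(259.5841618393548)] [np.float64(310.36185561426225), np.float64(261.22886519643566)]
top 160 [np.float64(313.1545210907382), np.float64(260.74170477735584)] [np.float64(312.97155338391855), np.float64(262.33375463175685)]
top 165 [np.float64(315.9806815114762), np.float64(261.65714043446377)] [np.float64(315.6684439801583), np.float64(263.2075116888364)]
side 150 [np.float64(293.5542430230431), np.float64(187.17444753536432)] [np.float64(293.77442221612904), np.float64(212.0573157820881)]
side 155 [np.float64(292.61289375534625), np.float64(188.77110872710153)] [np.float64(292.8683317735462), np.float64(213.7528657227927)]
side 160 [np.float64(291.9612840837148), np.float64(190.42146172060495)] [np.float64(292.2419597400939), np.float64(215.50368524303929)]
side 165 [np.float64(291.61009715225975), np.float64(192.1142382291499)] [np.float64(291.905398115132), np.float64(217.29773746858802)]
```

>>> apply_moves(deltas=[0,0,0.15,10,20,40,0,0,0,0.3,30,60,80,0,0,0,0.45,50,110,100,0,0,0,0.6,70,160,110,0,0,0,0.75,90,210,110,0,0,0,0.9,110,260,110,0,0,0,1.05,130,310,110,0,0,0,1.2,140,350,110,0], squeeze=20)

```text
time: 2.1
position: [0.4125, -0.2105, 0.3416]
tcp_rot: [[-0.086, 0.996, 0.001], [0.996, 0.086, -0.0], [-0.0, 0.001, -1.0]]
contact_force: [0.6, -0.7, 0.7]
grip_width: -0.0001
grip_force: 0.0
```

>>> apply_moves(deltas=[0,0,0.18,10,50,0,0,0,0,0.36,20,100,0,0,0,0,0.54,30,150,0,0,0,0,0.72,40,200,0,0,0,0,0.9,50,240,0,0,0,0,1.1,58,276,0,0,0,0,1.1,58,276,-60,0,0,0,1.1,58,276,-80,0])

```text
time: 3.1
position: [0.4682, 0.0631, 0.2587]
tcp_rot: [[-0.925, 0.381, -0.003], [0.381, 0.925, -0.001], [0.003, -0.002, -1.0]]
contact_force: [-0.4, -0.7, 0.4]
grip_width: -0.0001
grip_force: 0.0
```

```bash
python3 - <<'E'
from h import *
s=env.get_state();print(s["q"],s["position"],s["tcp_rot"],s["contact_force"])
c=env.camera("side");f=c["frame"][120:300,220:440];cv2.imwrite("pics/s2.png",cv2.resize(f,(733,600),interpolation=2))
E
```

```text
[ 19.55394037  13.75593805 -40.24273202 105.62482515   9.77439682
  64.31674768  43.45767344] [0.46822866 0.06307083 0.25868229] [[-9.24716573e-01  3.80641036e-01 -3.41488607e-03]
 [ 3.80644988e-01  9.24721077e-01 -5.67900133e-04]
 [ 2.94165103e-03 -1.82500593e-03 -9.99994008e-01]] [-0.4249691  -0.68492002  0.38821089]
```

View pics/s2.png

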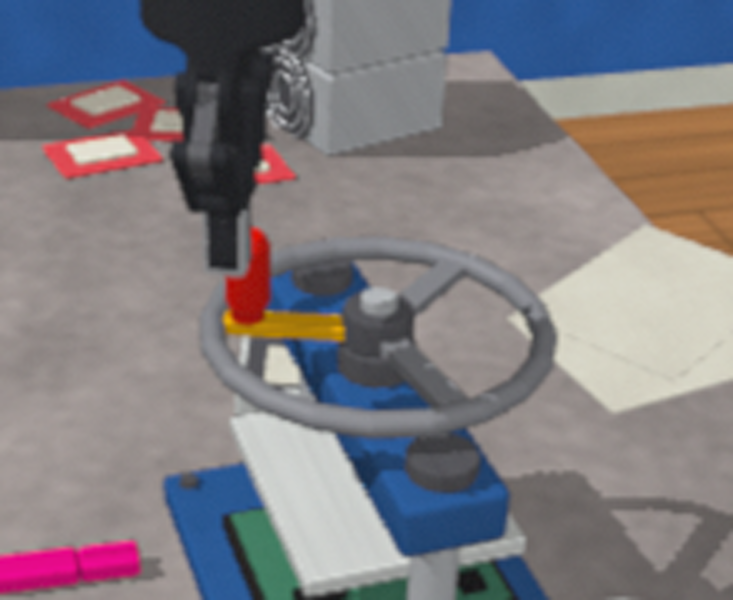

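The side crop shows the closed fingertips just behind the handle on the near side and above the rim. The tips are narrow for about 35 mm and then widen. Now I'll go down and make contact.

>>> apply_moves(deltas=[0,0,0,0,0,-25,0,0,0,0,0,0,-36,0,0,0,0,1,3,-36,0,0,0,0,3,7,-36,0,0,0,0,4,10,-36,0,0,0,0,5,13,-36,0,0,0,0,6,15,-36,0])

```text
time: 4.03
position: [0.4759, 0.0784, 0.2255]
tcp_rot: [[-0.924, 0.382, 0.0], [0.382, 0.924, 0.0], [-0.0, 0.0, -1.0]]
contact_force: [-0.2, -0.4, 0.6]
grip_width: -0.0002
grip_force: 0.0
```

```bash
cat >> h.py <<'E'
H=np.array([.554,.0805])
def pose(phi,t,r=72):
    a=np.radians(phi);e=np.array([np.cos(a),np.sin(a)]);return H*1000+r*e+t*np.array([-e[1],e[0]])
def rows(phi0,t0,P):  # P list of (phi,t)
    p0=pose(phi0,t0)
    for ph,t in P:
        d=pose(ph,t)-p0;print(f"0,0,{np.radians(ph-phi0):.3f},{d[0]:.1f},{d[1]:.1f},0,0,",end=" ")
    print()
E
python3 - <<'E'
from h import *
s=env.get_state();print(s["time"],s["position"],s["tcp_rot"][:2,1],s["contact_force"],"pose(158,29)",pose(158,29))
print(red("side")[1],red("top")[1])
rows(158,29,[(158-k*7,27) for k in range(1,9)])
E
```

```text
4.025 [0.47586251 0.0784257  0.22551561] [0.381756   0.92426312] [-0.16951594 -0.44433462  0.55224076] pose(158,29) [476.37917126  80.58334294]
[([290, 191, 11, 26, 80], [297.92, 204.78])] []
0,0,-0.122,1.6,11.2,0,0, 0,0,-0.244,3.5,20.4,0,0, 0,0,-0.367,6.5,29.3,0,0, 0,0,-0.489,10.7,37.7,0,0, 0,0,-0.611,15.8,45.6,0,0, 0,0,-0.733,21.8,52.8,0,0, 0,0,-0.855,28.7,59.2,0,0, 0,0,-0.977,36.2,64.7,0,0,
```

>>> apply_moves(deltas=[0,0,-0.122,1.6,11.2,0,0,0,0,-0.244,3.5,20.4,0,0,0,0,-0.367,6.5,29.3,0,0,0,0,-0.489,10.7,37.7,0,0,0,0,-0.611,15.8,45.6,0,0,0,0,-0.733,21.8,52.8,0,0,0,0,-0.855,28.7,59.2,0,0,0,0,-0.977,36.2,64.7,0,0])

```text
time: 5.12
position: [0.5108, 0.1431, 0.225]
tcp_rot: [[-0.197, 0.98, -0.002], [0.98, 0.197, -0.0], [0.0, -0.002, -1.0]]
contact_force: [-4.7, -0.3, 0.7]
grip_width: 0.0001
grip_force: 2.1
```

```bash
python3 - <<'E'
from h import *
s=env.get_state();print(s["time"],s["position"],s["tcp_rot"][:2,1],s["contact_force"],pose(102,27))
R={n:red(n) for n in("side","top")};print(R["side"][1],R["top"][1])
for n in R:
  for o in R[n][1]: p=atz(R[n][0],o[1],.228)[:2];print(n,p,np.degrees(np.arctan2(*(p-H)[::-1])))
c=R["side"][0];cv2.imwrite("pics/s3.png",cv2.resize(c["frame"][120:300,220:440],(733,600),interpolation=2))
rows(102,27,[(102-k*8,27) for k in range(1,9)])
E
```

```text
5.125 [0.51082162 0.14310958 0.2250049 ] [0.98035979 0.197202  ] [-4.6654578  -0.25785131  0.74391193] [512.62037304 145.3130116 ]
[([308, 174, 11, 28, 236], [313.65, 188.63])] []
side [0.53652192 0.14955106] 104.20426548401765
0,0,-0.140,9.4,5.1,0,0, 0,0,-0.279,19.5,8.9,0,0, 0,0,-0.419,29.9,11.2,0,0, 0,0,-0.559,40.6,12.1,0,0, 0,0,-0.698,51.3,11.4,0,0, 0,0,-0.838,61.9,9.3,0,0, 0,0,-0.977,72.0,5.7,0,0, 0,0,-1.117,81.5,0.8,0,0,
```

View pics/s3.png

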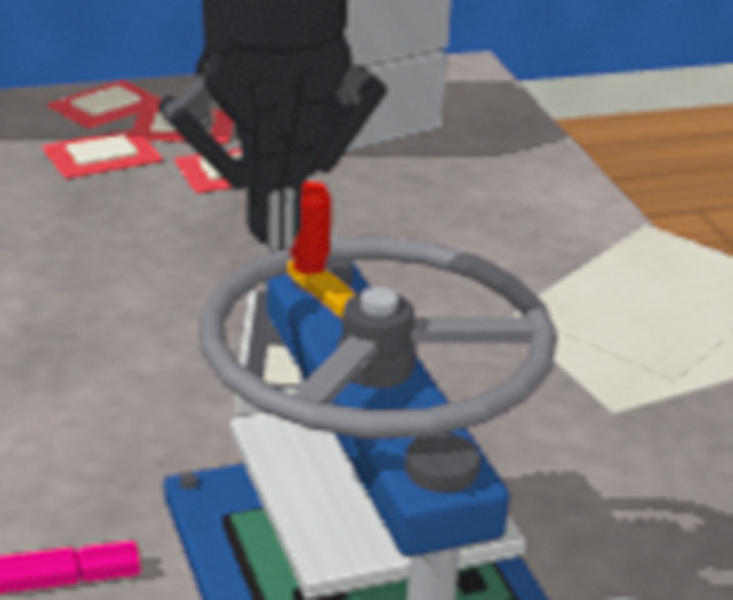

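The side crop shows the handle riding ahead of the fingertips with light contact (about 5 N). I'll keep going round.

>>> apply_moves(deltas=[0,0,-0.14,9.4,5.1,0,0,0,0,-0.279,19.5,8.9,0,0,0,0,-0.419,29.9,11.2,0,0,0,0,-0.559,40.6,12.1,0,0,0,0,-0.698,51.3,11.4,0,0,0,0,-0.838,61.9,9.3,0,0,0,0,-0.977,72,5.7,0,0,0,0,-1.117,81.5,0.8,0,0])

```text
time: 6.22
position: [0.5927, 0.1443, 0.2252]
tcp_rot: [[0.793, 0.61, -0.001], [0.61, -0.793, 0.001], [-0.001, -0.002, -1.0]]
contact_force: [-4.2, 1.5, 0.8]
grip_width: -0.0001
grip_force: 2.0
```

```bash
python3 - <<'E'
from h import *
s=env.get_state();print(s["time"],s["q"].round(0),s["position"],s["tcp_rot"][:2,1],s["contact_force"],pose(38,27))
R={n:red(n) for n in("side","top")}
for n in R:
  for o in R[n][1]: p=atz(R[n][0],o[1],.228)[:2];print(n,o,p,np.degrees(np.arctan2(*(p-H)[::-1])))
rows(38,27,[(38-k*8,27) for k in range(1,9)])
E
```

```text
6.225 [ -9.  25. -14.  92.   6.  64. -77.] [0.59273836 0.14429373 0.22515236] [ 0.60952502 -0.79276518] [-4.16863497  1.53550738  0.77542845] [594.11391443 146.10391657]
side ([351, 177, 13, 27, 293], [356.46, 189.71]) [0.61541242 0.12812729] 37.79472019572908
0,0,-0.140,8.7,-6.2,0,0, 0,0,-0.279,16.5,-13.6,0,0, 0,0,-0.419,23.2,-22.0,0,0, 0,0,-0.559,28.7,-31.2,0,0, 0,0,-0.698,32.8,-41.1,0,0, 0,0,-0.838,35.5,-51.5,0,0, 0,0,-0.977,36.7,-62.2,0,0, 0,0,-1.117,36.4,-72.9,0,0,
```

>>> apply_moves(deltas=[0,0,-0.14,8.7,-6.2,0,0,0,0,-0.279,16.5,-13.6,0,0,0,0,-0.419,23.2,-22,0,0,0,0,-0.559,28.7,-31.2,0,0,0,0,-0.698,32.8,-41.1,0,0,0,0,-0.838,35.5,-51.5,0,0])

```text
time: 7.08
position: [0.6284, 0.0932, 0.2252]
tcp_rot: [[0.984, -0.179, -0.001], [-0.179, -0.984, 0.002], [-0.001, -0.001, -1.0]]
contact_force: [-1.0, 4.2, -0.3]
grip_width: 0.0001
grip_force: 1.9
```

```bash
python3 - <<'E'
from h import *
s=env.get_state();print(s["time"],s["q"].round(0),s["position"],s["tcp_rot"][:2,1],s["contact_force"],pose(-10,27))
R={n:red(n) for n in("side","top")}
for n in R:
  for o in R[n][1]: p=atz(R[n][0],o[1],.228)[:2];print(n,o,p,np.degrees(np.arctan2(*(p-H)[::-1])))
c=R["side"][0];cv2.imwrite("pics/s4.png",cv2.resize(c["frame"][120:300,220:440],(733,600),interpolation=2))
E
```

```text
7.075 [ -12.   26.   -2.   89.    1.   65. -114.] [0.62836537 0.09318931 0.22516704] [-0.1789546  -0.98385632] [-1.02313081  4.2249205  -0.34065249] [629.59465901  94.58714054]
side ([367, 191, 14, 29, 337], [373.38, 204.66]) [0.62694707 0.06747035] -10.127252448049674
```

View pics/s4.png

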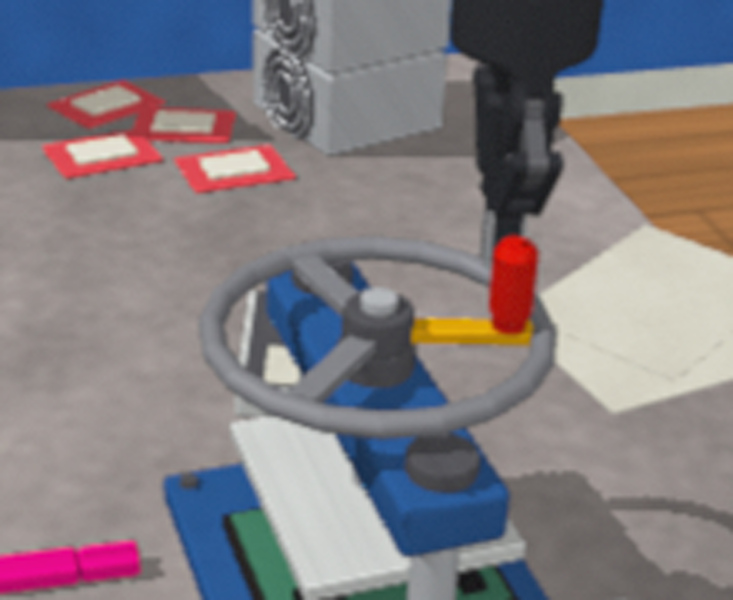

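The side crop shows the handle now on the far side, with the tips behind it. It is about 168° round. I'll back off, lift, turn the tool by half a turn and go in again.

>>> apply_moves(deltas=[0,0,0,3,15,0,0,0,0,0,3,18,45,0,0,0,0.18,3,18,50,0,0,0,0.36,3,18,50,0,0,0,0.54,3,18,50,0,0,0,0.72,3,18,50,0,0,0,0.9,3,18,50,0,0,0,1.08,3,18,50,0])

```text
time: 8.18
position: [0.6319, 0.1117, 0.2754]
tcp_rot: [[0.614, 0.789, 0.0], [0.789, -0.614, 0.0], [0.001, 0.0, -1.0]]
contact_force: [-0.2, -0.6, 0.3]
grip_width: -0.0003
grip_force: 0.0
```

>>> apply_moves(deltas=[0,0,0.18,0,0,0,0,0,0,0.36,0,0,0,0,0,0,0.54,0,0,0,0,0,0,0.72,0,0,0,0,0,0,0.9,0,0,0,0,0,0,1.08,0,0,0,0,0,0,1.26,0,0,0,0,0,0,1.44,0,0,0,0])

```text
time: 9.18
position: [0.632, 0.1116, 0.2755]
tcp_rot: [[-0.702, 0.712, 0.001], [0.712, 0.702, 0.001], [-0.0, 0.001, -1.0]]
contact_force: [0.2, -0.2, 0.4]
grip_width: 0.0004
grip_force: 0.0
```

>>> apply_moves(deltas=[0,0,0.16,0,0,0,0,0,0,0.32,0,0,0,0,0,0,0.48,0,0,0,0,0,0,0.62,0,0,0,0,0,0,0.62,0,0,-30,0,0,0,0.62,0,0,-50,0,0,0,0.62,-2,-8,-50,0,0,0,0.62,-3,-14,-50,0])

```text
time: 10.18
position: [0.6293, 0.0962, 0.2263]
tcp_rot: [[-0.983, 0.181, 0.001], [0.181, 0.983, 0.0], [-0.001, 0.001, -1.0]]
contact_force: [-0.2, -1.2, -0.2]
grip_width: 0.0002
grip_force: 0.0
```

```bash
python3 - <<'E'
from h import *
s=env.get_state();print(s["time"],s["q"].round(0),s["position"],s["tcp_rot"][:2,1],s["contact_force"],pose(-10,31))
R={n:red(n) for n in("side","top")}
for n in R:
  for o in R[n][1]: p=atz(R[n][0],o[1],.228)[:2];print(n,o,p,np.degrees(np.arctan2(*(p-H)[::-1])))
rows(-10,31,[(-10-k*8,27) for k in range(1,9)])
rows(-74,27,[(-74-k*8,27) for k in range(1,9)])
E
```

```text
10.175 [ 12.  32. -40.  86.  21.  70.  48.] [0.62927487 0.09617121 0.22631298] [0.18106906 0.98347022] [-0.21679051 -1.22131435 -0.20816404] [630.28925172  98.52637155]
side ([367, 191, 14, 30, 337], [373.53, 205.36]) [0.62631868 0.06504154] -12.065670379207216
0,0,-0.140,0.5,-14.6,0,0, 0,0,-0.279,0.3,-25.3,0,0, 0,0,-0.419,-1.5,-35.9,0,0, 0,0,-0.559,-4.7,-46.1,0,0, 0,0,-0.698,-9.3,-55.8,0,0, 0,0,-0.838,-15.2,-64.8,0,0, 0,0,-0.977,-22.3,-72.8,0,0, 0,0,-1.117,-30.5,-79.8,0,0, 
0,0,-0.140,-9.0,-5.8,0,0, 0,0,-0.279,-18.8,-10.2,0,0, 0,0,-0.419,-29.1,-13.3,0,0, 0,0,-0.559,-39.7,-14.9,0,0, 0,0,-0.698,-50.4,-15.0,0,0, 0,0,-0.838,-61.1,-13.6,0,0, 0,0,-0.977,-71.4,-10.7,0,0, 0,0,-1.117,-81.2,-6.5,0,0,
```

>>> apply_moves(deltas=[0,0,-0.14,0.5,-14,0,0,0,0,-0.279,0.3,-24.5,0,0,0,0,-0.419,-1.5,-35,0,0,0,0,-0.559,-4.7,-45.2,0,0,0,0,-0.698,-9.3,-54.9,0,0,0,0,-0.838,-15.2,-63.9,0,0,0,0,-0.977,-22.3,-71.9,0,0,0,0,-1.117,-30.5,-78.9,0,0])

```text
time: 11.28
position: [0.5995, 0.0184, 0.2267]
tcp_rot: [[-0.264, 0.965, 0.004], [0.965, 0.264, 0.002], [0.001, 0.004, -1.0]]
contact_force: [3.3, 3.0, -2.2]
grip_width: 0.0002
grip_force: 1.8
```

>>> apply_moves(deltas=[0,0,-0.14,-9,-5.8,0,0,0,0,-0.279,-18.8,-10.2,0,0,0,0,-0.419,-29.1,-13.3,0,0,0,0,-0.559,-39.7,-14.9,0,0,0,0,-0.698,-50.4,-15,0,0,0,0,-0.838,-61.1,-13.6,0,0,0,0,-0.977,-71.4,-10.7,0,0,0,0,-1.117,-81.2,-6.5,0,0])

```text
time: 12.28
position: [0.5182, 0.0105, 0.2266]
tcp_rot: [[0.752, 0.659, 0.004], [0.659, -0.752, -0.0], [0.002, 0.003, -1.0]]
contact_force: [3.3, -1.5, 0.1]
grip_width: -0.0
grip_force: 1.7
```

```bash
python3 - <<'E'
from h import *
s=env.get_state();print(s["time"],s["q"].round(0),s["position"],s["tcp_rot"][:2,1],s["contact_force"],pose(-138,27))
R={n:red(n) for n in("side","top")}
for n in R:
  for o in R[n][1]: p=atz(R[n][0],o[1],.228)[:2];print(n,o,p,np.degrees(np.arctan2(*(p-H)[::-1])))
c=R["side"][0];cv2.imwrite("pics/s5.png",cv2.resize(c["frame"][120:300,220:440],(733,600),interpolation=2))
rows(-138,27,[(-138-k*6.5,27) for k in range(1,9)])
E
```

```text
12.275 [  4.  16. -14. 105.   5.  60. -60.] [0.51822533 0.01047148 0.22655583] [ 0.65882937 -0.75228792] [ 3.28183675 -1.48443715  0.08363379] [518.56009894  12.25768605]
side ([307, 207, 13, 31, 257], [312.18, 223.36]) [0.50386392 0.03063195] -135.1535613397585
0,0,-0.113,-7.5,4.5,0,0, 0,0,-0.227,-14.4,9.7,0,0, 0,0,-0.340,-20.7,15.7,0,0, 0,0,-0.454,-26.3,22.4,0,0, 0,0,-0.567,-31.1,29.7,0,0, 0,0,-0.681,-35.0,37.5,0,0, 0,0,-0.794,-38.1,45.7,0,0, 0,0,-0.908,-40.2,54.2,0,0,
```

View pics/s5.png

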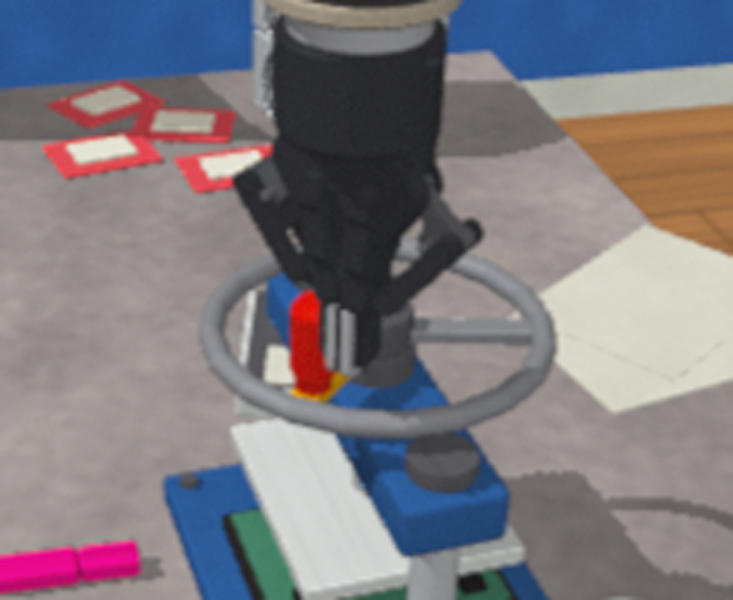

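The side crop shows the handle at the near left, with the tips still behind it. I'll push to about 12° short of the start, then measure.

>>> apply_moves(deltas=[0,0,-0.113,-7.5,4.5,0,0,0,0,-0.227,-14.4,9.7,0,0,0,0,-0.34,-20.7,15.7,0,0,0,0,-0.454,-26.3,22.4,0,0,0,0,-0.567,-31.1,29.7,0,0,0,0,-0.681,-35,37.5,0,0,0,0,-0.794,-38.1,45.7,0,0,0,0,-0.908,-40.2,54.2,0,0])

```text
time: 13.38
position: [0.4771, 0.0643, 0.226]
tcp_rot: [[0.983, -0.183, 0.0], [-0.183, -0.983, -0.001], [0.0, 0.001, -1.0]]
contact_force: [-2.6, -3.5, 3.3]
grip_width: -0.0001
grip_force: 2.1
```

```bash
python3 - <<'E'
from h import *
s=env.get_state();print(s["time"],s["q"].round(0),s["position"],s["tcp_rot"][:2,1],s["contact_force"],pose(-190,27),pose(-202,26))
R={n:red(n) for n in("side","top")}
for n in R:
  for o in R[n][1]: p=atz(R[n][0],o[1],.228)[:2];print(n,o,p,np.degrees(np.arctan2(*(p-H)[::-1])))
rows(-190,27,[(-190-k*2,27) for k in range(1,7)])
E
```

```text
13.375 [  -7.   12.   -8.  109.    2.   58. -117.] [0.47713091 0.06430298 0.22596832] [-0.18346405 -0.98302592] [-2.60698361 -3.47527758  3.33861849] [478.40534099  66.41285946] [477.50299104  83.36489451]
side ([290, 217, 11, 6, 35], [294.71, 220.09]) [0.47751662 0.04704229] -156.37299043366147
0,0,-0.035,-0.4,2.6,0,0, 0,0,-0.070,-0.8,5.3,0,0, 0,0,-0.105,-1.1,8.0,0,0, 0,0,-0.140,-1.2,10.7,0,0, 0,0,-0.175,-1.3,13.3,0,0, 0,0,-0.209,-1.3,16.0,0,0,
```

>>> apply_moves(deltas=[0,0,-0.035,-0.4,2.6,0,0,0,0,-0.07,-0.8,5.3,0,0,0,0,-0.105,-1.1,8,0,0,0,0,-0.14,-1.2,10.7,0,0,0,0,-0.14,-5,-5,0,0,0,0,-0.14,-5,-10,55,0,0,0,-0.14,-5,-70,60,0,0,0,-0.14,-5,-130,60,0])

```text
time: 14.48
position: [0.4725, -0.0673, 0.2866]
tcp_rot: [[0.95, -0.314, 0.003], [-0.314, -0.95, -0.0], [0.003, -0.001, -1.0]]
contact_force: [1.8, -0.4, -0.2]
grip_width: 0.0001
grip_force: 0.0
```

>>> apply_moves(deltas=[0,0,0,0,-60,20,0,0,0,0,0,-100,20,0])

```text
time: 14.72
position: [0.4718, -0.1694, 0.307]
tcp_rot: [[0.948, -0.318, 0.003], [-0.318, -0.948, -0.001], [0.003, 0.0, -1.0]]
contact_force: [1.0, -0.3, 0.1]
grip_width: -0.0002
grip_force: 0.0
```

```bash
cat > m.py <<'E'
from h import *
s=env.get_state();print(s["time"],s["position"],s["contact_force"])
R={n:red(n) for n in("side","top")}
for n in R:
  for o in R[n][1]: p=atz(R[n][0],o[1],.228)[:2];print(n,o,p,np.degrees(np.arctan2(*(p-H)[::-1])))
  print(env.landmark_of(n,"handle")[:1])
  cv2.imwrite(f"pics/{n}_{s['time']:.1f}.png",R[n][0]["frame"])
  a=cv2.imread(f"pics/{n}1.png")
  cv2.imwrite(f"pics/{n}cmp_{s['time']:.1f}.png",cv2.resize(np.hstack([a[150:290,260:400],R[n][0]["frame"][150:290,260:400]]),(800,400),interpolation=2))
E
python3 m.py; ls pics
```

```text
14.725 [ 0.4717719  -0.16941017  0.30696448] [ 0.95701212 -0.34471482  0.07812779]
side ([288, 191, 13, 29, 323], [293.64, 204.83]) [0.48646539 0.09761025] 165.78296637597285
[{'uv': [296.8, 217.1], 'score': 0.89}]
top ([313, 256, 8, 11, 75], [316.59, 261.28]) [0.48593735 0.0980022 ] 165.57893482850312
[{'uv': [317.2, 264.4], 'score': 0.68}]
s2.png
s3.png
s4.png
s5.png
side1.png
side_14.7.png
side_crop.png
sidecmp_14.7.png
top1.png
top_14.7.png
top_crop.png
topcmp_14.7.png
```

```bash
python3 - <<'E'
from h import *
s=env.get_state();print(s["time"],s["position"],s["qvel"].round(2),pose(-198,27),pose(-198,40))
E
```

```text
14.925 [ 0.47150223 -0.16627641  0.30529711] [-1.74 -0.14 -1.94  0.54 -0.27 -0.01 -1.35] [477.18047198  77.07069766] [473.16325105  64.70696294]
```

View pics/topcmp_14.7.png

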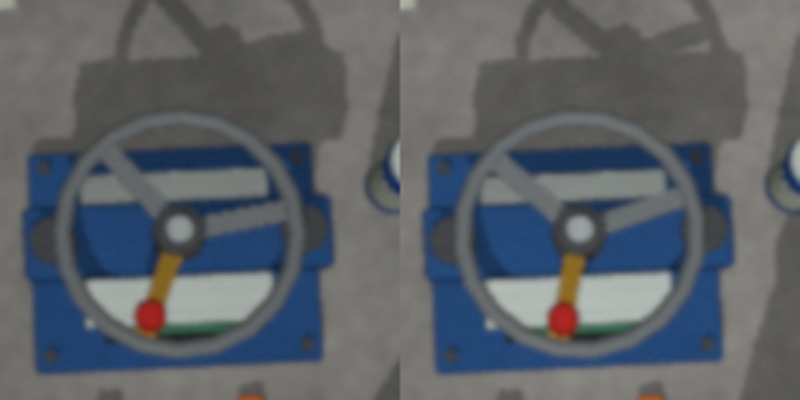

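Left is the start and right is now. Left to right, the handle moved from (150,315) to (163,319) in its own panel, so it is about 8° short. I'll go back in for a fine push.

>>> apply_moves(deltas=[0,0,0,0,55,0,0,0,0,-0.03,0,110,0,0,0,0,-0.05,0,165,0,0,0,0,-0.07,0,205,0,0,0,0,-0.07,1,215,-40,0,0,0,-0.07,1,217,-79,0,0,0,-0.07,2,225,-79,0,0,0,-0.07,3,230,-79,0])

```text
time: 15.92
position: [0.4755, 0.0663, 0.2276]
tcp_rot: [[0.924, -0.382, 0.001], [-0.382, -0.924, 0.001], [0.001, -0.001, -1.0]]
contact_force: [0.4, 0.3, -0.5]
grip_width: 0.0001
grip_force: 0.0
```

>>> apply_moves(deltas=[0,0,0,1,3,0,0,0,0,0,2,6,0,0,0,0,0,2.5,9,0,0,0,0,0,3,11.5,0,0,0,0,0,3,14,0,0,0,0,0,3,15.5,0,0,0,0,0,3,15.5,0,0,0,0,0,3,15.5,0,0])

```text
time: 16.92
position: [0.478, 0.0805, 0.2263]
tcp_rot: [[0.923, -0.384, -0.0], [-0.384, -0.923, 0.0], [-0.0, -0.0, -1.0]]
contact_force: [0.7, -2.4, 1.4]
grip_width: -0.0003
grip_force: 0.8
```

```bash
python3 m.py
```

```text
16.925 [0.4780346  0.08050091 0.22627327] [ 0.66587286 -2.4282737   1.39251495]
side ([290, 192, 11, 26, 63], [296.3, 209.68]) [0.48748521 0.08004978] -179.6121877568269
[{'uv': [234.6, 287.9], 'score': 0.74}]
[]
```

>>> apply_moves(deltas=[0,0,0,-4,-12,0,0,0,0,0,-6,-18,0,0,0,0,0,-7,-20,45,0,0,0,0,-7,-75,75,0,0,0,0,-7,-130,80,0,0,0,0,-7,-185,80,0,0,0,0,-7,-240,80,0,0,0,0,-7,-245,80,0])

```text
time: 18.12
position: [0.4698, -0.1694, 0.3063]
tcp_rot: [[0.92, -0.391, -0.0], [-0.391, -0.92, -0.001], [0.0, 0.001, -1.0]]
contact_force: [-0.3, 0.6, 0.1]
grip_width: -0.0
grip_force: 0.0
```

```bash
python3 m.py; python3 m.py
```

```text
18.125 [ 0.46978431 -0.16938611  0.30626819] [-0.31174796  0.56257748  0.10760663]
side ([288, 189, 13, 29, 318], [293.66, 203.06]) [0.4878228  0.10379623] 160.60649892441393
[{'uv': [290.5, 216.7], 'score': 0.82}]
top ([310, 256, 9, 10, 71], [313.9, 260.65]) [0.48725419 0.10383271] 160.73161921874694
[{'uv': [313.9, 261.5], 'score': 0.56}]
18.325 [ 0.47101338 -0.16335027  0.3062105 ] [0.16384484 1.46013183 0.47327567]
side ([288, 189, 13, 29, 318], [293.66, 203.06]) [0.4878228  0.10379623] 160.60649892441393
[{'uv': [295.7, 218.1], 'score': 0.61}]
top ([310, 256, 9, 10, 72], [313.85, 260.69]) [0.48716663 0.10394021] 160.67289703109896
[{'uv': [313.2, 262.3], 'score': 0.68}]
```

3.1° remain (about 3.9 mm). I'll repeat the same approach and extend it by that much.

>>> apply_moves(deltas=[0,0,0,0,55,0,0,0,0,0,0,110,0,0,0,0,0,0,165,0,0,0,0,0,1,205,0,0,0,0,0,2,215,-40,0,0,0,0,2,217,-80,0,0,0,0,3,225,-80,0,0,0,0,4,229.5,-80,0])

```text
time: 19.52
position: [0.4758, 0.066, 0.2277]
tcp_rot: [[0.924, -0.383, 0.001], [-0.383, -0.924, 0.001], [0.001, -0.001, -1.0]]
contact_force: [0.2, 0.3, 0.0]
grip_width: 0.0001
grip_force: 0.0
```

>>> apply_moves(deltas=[0,0,0,1.5,5,0,0,0,0,0,2.5,9,0,0,0,0,0,3,12,0,0,0,0,0,3.3,15,0,0,0,0,0,4,17.5,0,0,0,0,0,4.2,19.1,0,0,0,0,0,4.2,19.1,0,0,0,0,0,4.2,19.1,0,0])

```text
time: 20.52
position: [0.4791, 0.0839, 0.2263]
tcp_rot: [[0.923, -0.384, -0.0], [-0.384, -0.923, -0.0], [-0.0, 0.0, -1.0]]
contact_force: [-1.5, -1.9, 2.3]
grip_width: -0.0
grip_force: 1.5
```

>>> apply_moves(deltas=[0,0,0,-4,-12,0,0,0,0,0,-6,-18,0,0,0,0,0,-7,-20,45,0,0,0,0,-7,-75,75,0,0,0,0,-7,-130,80,0,0,0,0,-7,-185,80,0,0,0,0,-7,-240,80,0,0,0,0,-7,-245,80,0])

```text
time: 21.52
position: [0.4712, -0.1658, 0.3063]
tcp_rot: [[0.92, -0.391, 0.0], [-0.391, -0.92, -0.002], [0.001, 0.001, -1.0]]
contact_force: [-0.5, 1.2, -0.3]
grip_width: -0.0001
grip_force: 0.0
```

```bash
python3 m.py
```

```text
21.525 [ 0.47121778 -0.16584724  0.30632586] [-0.49413429  1.16915237 -0.29764691]
side ([288, 189, 13, 28, 326], [293.94, 202.13]) [0.48901801 0.10697607] 157.8322005911381
[{'uv': [294.4, 217.3], 'score': 0.59}]
top ([309, 255, 8, 11, 74], [312.46, 260.22]) [0.48816019 0.10695581] 158.10870584575997
[{'uv': [313.4, 261.1], 'score': 0.49}]
```

It is within about 0.6° of the start. I'll check the whole scene before handing in.

```bash
python3 - <<'E'
import cv2,numpy as np
a=cv2.imread("pics/top1.png")[150:350,160:440];b=cv2.imread("pics/top_21.5.png")[150:350,160:440]
cv2.imwrite("pics/fin.png",cv2.resize(np.hstack([a,b]),(800,286),interpolation=2))
E
```

```text
(no output)
```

View pics/fin.png

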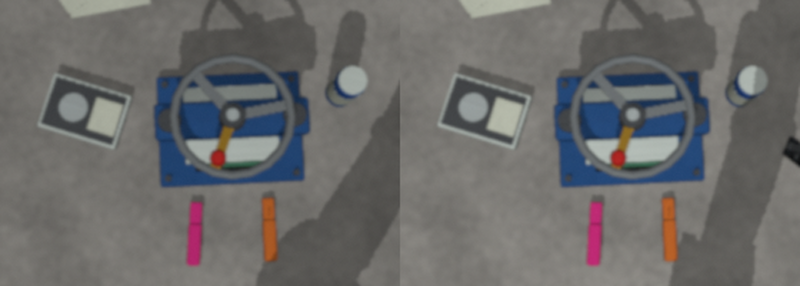

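>>> apply_moves(deltas=[0,0,0,0,-20,30,0,0,0,0,0,-40,40,0,0,0,0,0,-40,40,0,0,0,0,0,-40,40,0,0,0,0,0,-40,40,0])

```text
time: 22.35
position: [0.4722, -0.1995, 0.3457]
tcp_rot: [[0.924, -0.382, -0.001], [-0.382, -0.924, 0.001], [-0.001, -0.0, -1.0]]
contact_force: [0.7, 0.2, -0.4]
grip_width: -0.0003
grip_force: 0.0
```

Before (left) and after (right) match: the handle is at the same spot, (218,158) in each panel, and the bystanders have not moved. The hand is clear.

```bash
python3 -c "from bench import env; print(env.hand_in())"
```

```text
the job is handed in; nothing more can be done
None
```

I pushed the hand wheel one full turn clockwise; the handle measured within about 0.6° of its start, nothing else had moved, the hand is clear, and the job was handed in at about 22 s.

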